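Index the gear four clicks on the indexing table

ROBOT

A 6-joint arm with a two-finger parallel gripper is mounted at the origin on a cart in front of the work surface, level with it; the furniture and walls round the work are solid. World frame = base frame: x ahead of the robot, y to its left, z up, the work surface at z = 0. Lengths are in m, angles in degrees, forces in N, time in s.
With the tool pointing down it reaches from about 0.375 to 0.75 m from the base axis. Payload 9 kg.
Tool frame: the origin (TCP) lies where the fingers leave the gripper's body, on its centre line; the fingertips stand 73 mm ahead of it and the grasp point (between the pads) lies 54 mm ahead of it (robot.tip_reach is the distance from the TCP to the fingertips, in m); z points along the fingers, y is the direction in which the jaws open and shut (so a half turn about z gives the same grasp; the last joint's range is limited). The gripper opens to 85 mm and grips with 20 to 120 N. Pads are 22 mm wide; open, the fingers measure 114 mm over their backs; the gripper's body (76 mm by 85 mm) begins 54 mm behind the grasp point. The pads swing forward as they close: fully open they stand 13 mm farther back than shut.
Start: joints at [64.532, 5.964, 5.575, 89.605, 0, 77.527], TCP at [0.135, 0.585, 0.304] pointing down, gripper open.
Joint ranges: [-171.21, 171.21], [-48.23, 106.86], [-62.78, 66.21], [-105.2, 120.99], [-86.42, 89.51], [-180, 180]. Speed limits (degrees/s): [127.2, 127.2, 147.25, 180, 180, 180].

INTERFACE

Orientations are given as [roll, pitch, yaw] about the fixed x, y, z axes, in that order (R = Rz(yaw) Ry(pitch) Rx(roll)).
In Python, from plant import robot gives the robot as it stands. Calls block until the motion is done:
- robot.move_pose(position, orientation): joint-space move of the TCP to a pose.
- robot.line_to(position, vel=0.15, rotation=None, guard=None): straight line of the TCP; rotation=None keeps the orientation; vel is the mean speed in m/s. With guard (N) it stops when the force on the tool has changed by that much, and returns True; else False.
- robot.goto_joints(angles): joint-space move.
- robot.set_gripper(opening): finger opening in m; the grip force is fixed at half the most; returns when the fingers have stopped.
- robot.pause(seconds).
- robot.ik(position, orientation): joint angles nearest the present ones, or None.
- robot.observe(): the state.
- robot.grab_frame(name): name is "scene" or "top"; returns the picture (384x512x3 uint8, blue, green, red); there is no depth.
- robot.get_calibration(name): a dict with "vertical_fov" (degrees; the focal length in pixels is half the picture's height over the tangent of half this angle, whatever the lens; pixels are square), "cx", "cy" (the principal point, pixels), "k1" (the pictures are not rectified: a ray, as slopes to the right and down, at radius r is drawn at 1 + k1 r^2 times it, then the intrinsics apply), "rvec" (rotation vector, rad) and "tvec" (3), from world to camera coordinates, as OpenCV has them. Camera axes: x right, y down, z forward; pixel columns grow to the right and rows downward; lengths in m; the calibration is good to about 2 mm. A picture is of the moment at which its call begins. get_calibration takes no time and is no camera call.
A pose or a line that the arm cannot do raises robot.IKError and nothing moves.
- robot.job_done(): hands the job in, once; it reports no verdict.
The state is a dict: "time": time; "q": joint angles; "qvel": joint speeds; "joint_torque": joint torques, N m; "tool_pos": TCP position; "tcp_rot": TCP orientation; "ft_force": force on the tool from outside, world axes, zero at the start; "torque": the same for the moment, N m; "gripper_width": finger opening in m.
Only numpy, scipy, OpenCV 4.12 (cv2) and the standard library are available. Lean on these libraries where they do the work, as an engineer would, in place of code of your own. Each camera call takes 0.05 s, during which the arm holds its last target. There are 200 camera calls.

TASK

The gear on the click-stop indexing table must be presented at its next measuring position: with a fingertip, push the table's upright finger post so that the dial turns clockwise (seen from above) by exactly four clicks, one click at a time with a short rest of about half a second in every stop. Do not overshoot, do not lift anything, leave the gear in its seat and the other parts alone, and finish with the hand clear and the dial resting in the fourth stop.

Things in the scene. Friction and masses are not known exactly. Their poses are not given: they have to be found in the camera images.
- dial (a joint): angle of the round aluminium dial (140 mm diameter, 13 mm thick) about its upright axis, rad, growing clockwise seen from above. It starts at rest in a stop, at 0; stops (clicks) lie every 30 degrees (0.524 rad), as do the black lines on its rim. A push of about 4 N on the post leaves a stop; past half-way the dial snaps ahead into the next stop by itself; let go, it falls into the nearest.
- post (a point): on the axis of the round upright steel finger post fixed on the dial, 55 mm from the dial's axis, 82 mm above the surface plate. The post is 14 mm in diameter and stands 38 mm above the dial (top 98 mm above the plate); its collar foot is 20 mm wide, 4 mm high. Pushed sideways it carries the dial round; at each snap it jumps up to 14 mm ahead of the finger.
- dial_axis (a point): centre of the dial's top face, on its axis of rotation, 60 mm above the surface plate; it stays still. It belongs to the fixed grey base: a 164 x 164 x 12 mm plate with a 148 mm diameter drum, 46 mm high; a short steel spring-plunger barrel sticks out of the drum's side.
- gear_mid (a point): centre, half-way up, of the steel gear (51 mm diameter, 20 mm high) lying loose in the middle of the dial between four locating pins (6 mm diameter, 7 mm high, 30 mm from the dial's axis); z is up. It rides round with the dial and is to stay in its seat.
- setup_block: bystander: drilled steel block, 26 x 75 x 51 mm high, loose on the surface plate; origin at the centre of its underside.
- stepped_shaft: bystander: turned steel stepped shaft standing on end, 34 mm diameter, 87 mm high, loose on the surface plate; origin at the centre of its underside.
- flange_part: bystander: round steel flange with a hub, 70 mm diameter, 31 mm high, loose on the surface plate; origin at the centre of its underside.
There are look-alikes about, which are no part of the job. What is shaped like the part that bears gear_mid but yellow is not meant.

How it is judged (in metres and radians):
On the way, in this order (a step that is already met when the one before it is completed fails the run):
1. the dial rests in stop 1 (value of joint dial between 0.393599 and 0.653599 rad and velocity of joint dial between -0.25 and 0.25 rad/s), for 0.2 s.
2. the dial rests in stop 2 (value of joint dial between 0.917198 and 1.1772 rad and velocity of joint dial between -0.25 and 0.25 rad/s), for 0.2 s.
3. the dial rests in stop 3 (value of joint dial between 1.4408 and 1.7008 rad and velocity of joint dial between -0.25 and 0.25 rad/s), for 0.2 s.
4. the dial rests in stop 4 (value of joint dial between 1.9644 and 2.2244 rad and velocity of joint dial between -0.25 and 0.25 rad/s), for 0.2 s.
At the end, for the whole second after the job is handed in: the dial rests in the fourth stop (within 4.5 degrees, still), the gear lies flat between its locating pins (centre within 4 mm of the axis), and setup block, shaft and flange are within 10 mm of where they were (value of joint dial between 2.0144 and 2.1744 rad and velocity of joint dial between -0.05 and 0.05 rad/s and horizontal distance between gear_mid and dial_axis below 0.004 m and z of gear_mid in the frame of dial_axis below 0.013 m and angle between gear_mid's own z axis and vertical below 0.08 rad and distance of each of setup_block, stepped_shaft, flange_part from where it was at the start of the episode below 0.01 m); the robot touches nothing.
It fails at once if the dial is turned past the fourth stop (value of joint dial above 2.27765 rad).
It fails at once if the dial is turned counter-clockwise out of its first stop (value of joint dial below -0.20944 rad).
It fails at once if the gear is lifted or knocked out of its seat (z of gear_mid in the frame of dial_axis above 0.016 m or horizontal distance between gear_mid and dial_axis above 0.008 m).
It fails at once if the setup block, shaft or flange is lifted or pushed about (distance of any of setup_block, stepped_shaft, flange_part from where it was at the start of the episode above 0.015 m or height (world z) of any of setup_block, stepped_shaft, flange_part above 0.006 m).
It also fails if it takes over 72 s, if anything falls off the work surface, if the arm or the gripper's body presses on something with over 40 N, if the wrist force passes 120 N, or if a joint passes its speed limit or range.

## Working session

There is one attempt and no reset: what is moved stays moved. The work goes in short steps, each a Python script; the robot and the scene stay as the last script left them, time stands still between calls to the robot, and variables do not carry over. Pictures are saved under pics/ and viewed, about 8 in all and at most 12, crops included, and the job is handed in when it is done.

```bash
mkdir -p pics; ls; python3 - <<'E'
from plant import robot
import cv2
for n in("scene","top"):
    cv2.imwrite(f"pics/{n}0.png",robot.grab_frame(n)); print(robot.get_calibration(n))
s=robot.observe(); print(s)
E
```

```text
pics
{'vertical_fov': 50.372354401438955, 'cx': 252.77414082461863, 'cy': 191.2337617057657, 'k1': -0.07362292003302685, 'rvec': array([ 1.88075472, -1.11291659,  0.65310372]), 'tvec': array([-0.27250179,  0.30320575,  0.82289065])}
{'vertical_fov': 43.7929446346077, 'cx': 252.15401203349472, 'cy': 192.67622585639532, 'k1': -0.05503841932811505, 'rvec': array([ 2.17423152, -2.17040338,  0.0650461 ]), 'tvec': array([8.00674517e-05, 5.35246426e-01, 1.26660481e+00])}
{'time': 0.1, 'q': array([6.45314530e+01, 5.99476499e+00, 5.53494887e+00, 8.96054809e+01,
       1.16702402e-03, 7.75289583e+01]), 'qvel': array([ 0.04689201, -0.08136112,  0.1284065 , -0.01968869,  0.00227998,
       -0.00274839]), 'joint_torque': array([ 5.83284243e-03, -5.58205783e+01,  5.04724932e+01,  1.30888019e-02,
       -2.49896430e-04, -3.41489439e-06]), 'tool_pos': array([0.13482081, 0.58445288, 0.30323744]), 'tcp_rot': array([-1.79936496e+02, -1.52401201e-02,  1.67002486e+02]), 'ft_force': array([-0.13389117,  0.35101896, -0.06141724]), 'torque': array([-0.0068788 ,  0.03138587, -0.00130022]), 'gripper_width': 0.0855709085424683}
```

View pics/scene0.png

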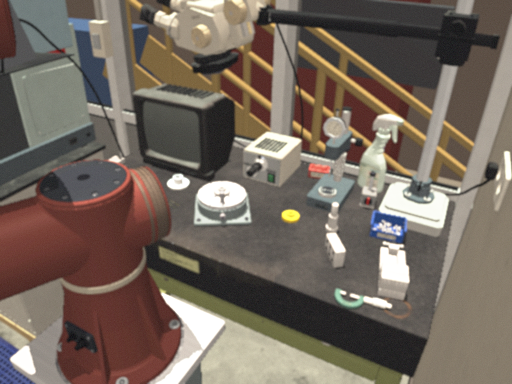

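View pics/top0.png

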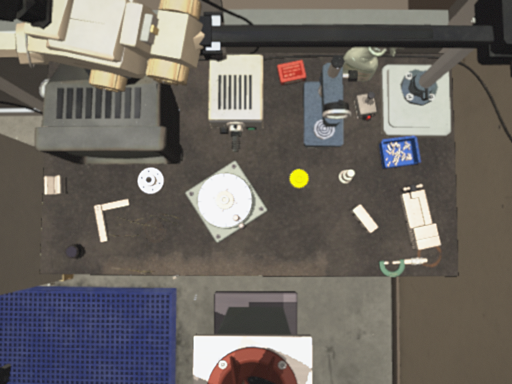

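The top view shows the indexing table at about (226,201), the flange at (150,180), the yellow decoy at (299,178), the shaft at (346,176) and the block at (365,218). The post is probably near (237,217), so I'll zoom in on that.

```bash
cat > h.py <<'E'
import numpy as np, cv2
from plant import robot
def cam(n):
    c=robot.get_calibration(n); f=192/np.tan(np.radians(c["vertical_fov"]/2))
    K=np.array([[f,0,c["cx"]],[0,f,c["cy"]],[0,0,1.]]); D=np.array([c["k1"],0,0,0.])
    return K,D,np.array(c["rvec"]),np.array(c["tvec"])
def proj(n,p):
    K,D,r,t=cam(n); return cv2.projectPoints(np.array(p,float).reshape(-1,1,3),r,t,K,D)[0][:,0]
def ray(n,uv,z):
    K,D,r,t=cam(n); d=cv2.undistortPoints(np.array(uv,float).reshape(-1,1,2),K,D)[:,0]
    R=cv2.Rodrigues(r)[0]; o=-R.T@t; d=np.c_[d,np.ones(len(d))]@R
    return o+d*((z-o[2])/d[:,2])[:,None]
E
python3 - <<'E'
import cv2,numpy as np
a=cv2.imread("pics/top0.png")[150:252,176:278]; b=cv2.imread("pics/scene0.png")[170:232,180:265]
a=cv2.resize(a,(600,600),interpolation=cv2.INTER_CUBIC)
cv2.imwrite("pics/topz.png",a)
cv2.imwrite("pics/scenez.png",cv2.resize(b,None,fx=8,fy=8,interpolation=cv2.INTER_CUBIC))
E
```

```text
(no output)
```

View pics/topz.png

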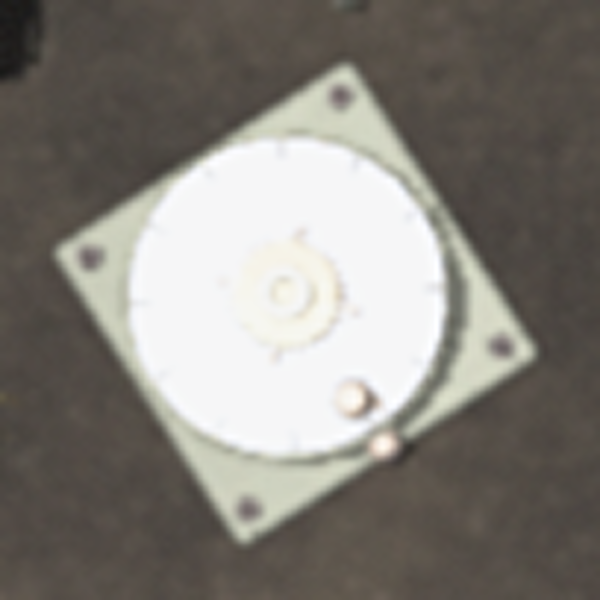

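View pics/scenez.png

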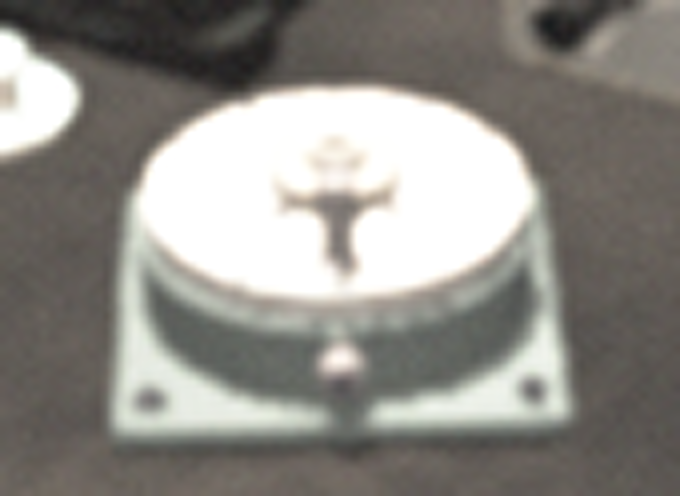

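```bash
python3 - <<'E'
from h import *
a=cv2.imread("pics/top0.png")
m=(a.min(2)>225).astype(np.uint8)
c=max(cv2.findContours(m,cv2.RETR_EXTERNAL,cv2.CHAIN_APPROX_NONE)[0],key=lambda c:cv2.contourArea(c)*(abs(c[:,0].mean(0)-[225,201]).max()<12))
hull=cv2.convexHull(c); W=ray("top",hull[:,0],0.06)
A=np.c_[2*W[:,:2],np.ones(len(W))]; s=np.linalg.lstsq(A,(W[:,:2]**2).sum(1),rcond=None)[0]
print("dial",s[:2],"R",np.sqrt(s[2]+s[0]**2+s[1]**2))
f=600/102; px=lambda u,v:[176+(u+.5)/f-.5,150+(v+.5)/f-.5]
p=ray("top",[px(352,398)],0.098)[0]; d=p[:2]-s[:2]
print("post",p,np.hypot(*d),np.degrees(np.arctan2(d[1],d[0])))
sc=np.r_[s[:2],.06]
print(proj("scene",[sc,[*s[:2],.08],p,[p[0],p[1],.06]]), proj("top",[[.135,.585,.3],[0,0,0]]))
for uv,z in(([105,130],.25),([165,75],.25)): print("monitor",ray("top",[uv],z))
# rim lines check: angle of marks
g=cv2.cvtColor(a,cv2.COLOR_BGR2GRAY)
for ang in range(-180,180,6):
    pass
dc=s[:2]
for k in range(0,121,30):
    al=np.radians(-147-k+28); P=dc+.055*np.array([np.cos(al),np.sin(al)])
    print(P,np.hypot(*P),robot.ik([*P,.150],[180,0,(-147-k+28-90-180+540)%360-180]))
E
```

```text
dial [0.51362219 0.07343222] R 0.06962122192423521
post [0.46689484 0.04168176 0.098     ] 0.05649368394061799 -145.8045414513085
[[221.10630946 192.24845396]
 [220.97042093 186.43895344]
 [221.63563582 191.09144971]
 [221.8956209  202.5066193 ]] [[-24.95876003 369.49837106]
 [252.18391267 392.56032886]]
monitor [[0.65929577 0.33046832 0.25      ]]
monitor [[0.78597655 0.19600277 0.25      ]]
[0.48695766 0.02532813] 0.4876159120877951 [ -12.43603865  -12.32572222  -28.13885162   74.1868706     0.
 -163.43603865]
[0.46647799 0.04510512] 0.46865358822907804 [ -10.53069573  -15.95403331  -31.21652749   74.73750581    0.
 -131.53069573]
[0.45863057 0.07247234] 0.4643212638160617 [ -7.2279449  -16.79887995 -31.91354199  74.88533796   0.
 -98.2279449 ]
[0.46551811 0.10009675] 0.4761580259766777 [ -3.65884612 -14.5050231  -30.00388959  74.50113351   0.
 -64.65884612]
[0.4852951  0.12057642] 0.500050000320639 [ -1.06789255 -10.00204317 -26.09508763  73.90695553   0.
 -32.06789255]
```

The dial fit is good: centre (0.514, 0.073), radius 69.6 mm against a true 70. The post comes out at radius 56.5 mm and angle -146°. I'll approach behind the post with the fingers shut.

```bash
cat >> h.py <<'E'
C=np.array([.5136,.0734]); A0=-145.8
def pose(phi,z=.150,r=.055):
    "finger centre at phi deg clockwise from the post's start; tool x along the push tangent"
    a=np.radians(A0-phi); p=C+r*np.array([np.cos(a),np.sin(a)])
    yaw=(A0-phi-90+180)%360-180
    return [*p,z],[180,0,yaw]
E
python3 - <<'E'
from h import *
print(robot.tip_reach)
robot.set_gripper(0.0)
print(robot.ik(*pose(-36)), robot.ik(*pose(125)))
robot.line_to([0.11,0.46,0.30])
q=robot.observe()["q"]
robot.goto_joints([0,*q[1:]])
robot.move_pose(*pose(-36,.25))
print(robot.line_to(pose(-36)[0],.08,guard=5))
s=robot.observe(); print(s["time"],s["q"],s["tool_pos"],s["tcp_rot"],s["ft_force"],s["gripper_width"],pose(-36))
t=robot.grab_frame("top")[140:260,166:286]; c=robot.grab_frame("scene")[130:250,160:280]
cv2.imwrite("pics/near.png",cv2.resize(np.hstack([t,c]),(800,400),interpolation=cv2.INTER_CUBIC))
E
```

```text
0.0726
[-12.65937919 -10.85831634 -26.85487726  74.00343907   0.
   7.14062081] [-1.34305387e-01 -4.52776495e+00 -2.10519194e+01  7.34758456e+01
  0.00000000e+00 -1.79334305e+02]
False
6.0833 [-1.26578574e+01 -1.08773460e+01 -2.68113508e+01  7.40150678e+01
  7.63774087e-04  7.14324961e+00] [0.49529731 0.02159409 0.15057053] [1.79992909e+02 5.04371454e-02 1.60198890e+02] [-0.35203668 -0.27621054  0.18368447] -0.00026449274073869636 ([np.float64(0.49496941438650893), np.float64(0.02165155770751761), 0.15], [180, 0, 160.2])
```

View pics/near.png

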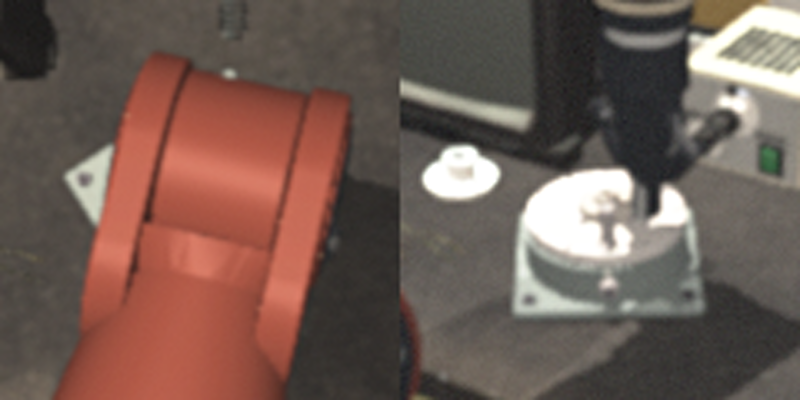

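The scene view shows the finger standing on the dial's right side behind the post, clear of the gear. I'll push the first click in small arc steps and watch the tangential force.

```bash
cat >> h.py <<'E'
def click(start,limit,step=1.5):
    f0=np.array(robot.observe()["ft_force"]); peak=0; log=[]; phi=start
    while phi<limit:
        phi+=step; p,o=pose(phi); robot.line_to(p,.02,rotation=o)
        y=np.radians(o[2]); ft=-(robot.observe()["ft_force"]-f0)[:2]@[np.cos(y),np.sin(y)]
        log.append((phi,round(float(ft),1))); peak=max(peak,ft)
        if peak>2.5 and ft<.8: break
    robot.pause(.7); print(log, robot.observe()["time"]); return phi
def look(name):
    c=robot.grab_frame("scene")[160:240,170:280]
    cv2.imwrite(f"pics/{name}.png",cv2.resize(c,None,fx=6,fy=6,interpolation=cv2.INTER_CUBIC))
E
python3 - <<'E'
from h import *
p,o=pose(-26); robot.line_to(p,.05,rotation=o)
print(click(-26,0)); look("c1")
E
```

```text
[(-24.5, -0.4), (-23.0, -0.4), (-21.5, -1.0), (-20.0, -0.4), (-18.5, -0.3), (-17.0, 0.8), (-15.5, 1.8), (-14.0, 3.7), (-12.5, 4.6), (-11.0, 4.4), (-9.5, 4.0), (-8.0, 5.1), (-6.5, 4.3), (-5.0, 4.2), (-3.5, 3.5), (-2.0, 1.7), (-0.5, -0.2)] 11.475
-0.5
```

View pics/c1.png

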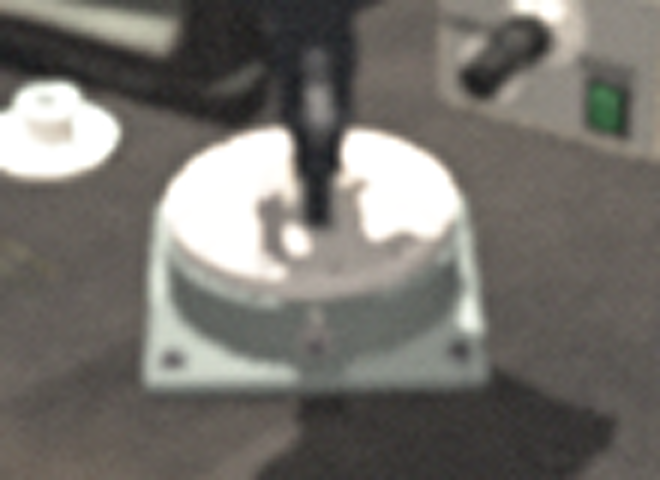

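The force rose to about 5 N at -8°, then dropped to zero at -0.5°. The post now sits left of the finger at about (290,240) in the crop, so the first click snapped. Next are clicks 2 and 3, with checks between them.

```bash
python3 - <<'E'
from h import *
phi=-0.5
for k in (1,2):
    phi=click(phi,30*k+2); look(f"c{k+1}"); print(k+1,phi)
    if not -4<phi-30*k<1.6: break
E
```

```text
[(1.0, -0.0), (2.5, -0.8), (4.0, 0.2), (5.5, 0.1), (7.0, -0.0), (8.5, -0.4), (10.0, -1.2), (11.5, -0.4), (13.0, 1.9), (14.5, 1.8), (16.0, 3.0), (17.5, 3.9), (19.0, 5.1), (20.5, 4.5), (22.0, 3.7), (23.5, 4.4), (25.0, 2.7), (26.5, 2.7), (28.0, 1.2), (29.5, 0.2)] 17.225
2 29.5
[(31.0, 0.0), (32.5, 0.2), (34.0, 0.3), (35.5, 0.2), (37.0, -0.0), (38.5, -0.4), (40.0, 0.7), (41.5, -0.0), (43.0, 1.8), (44.5, 3.2), (46.0, 4.5), (47.5, 5.1), (49.0, 5.4), (50.5, 4.6), (52.0, 4.8), (53.5, 4.9), (55.0, 3.6), (56.5, 2.7), (58.0, 0.5)] 22.725
3 58.0
```

View pics/c3.png

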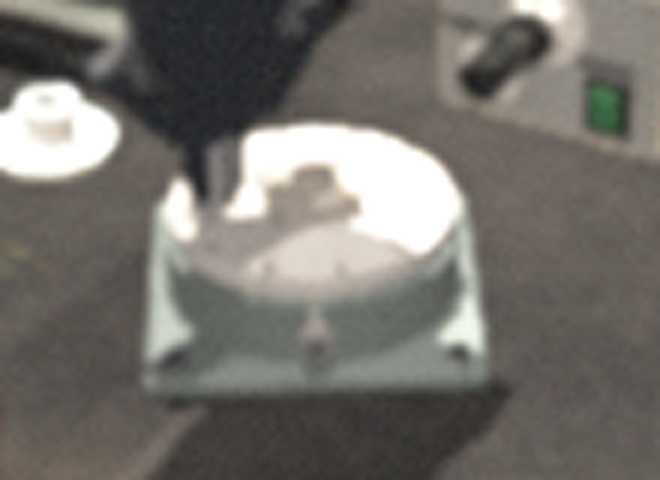

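The third click's force had only fallen to 0.5 N at 58°, and the post is hidden in the crop. I'll nudge to 61°, which is past half-way and well short of the next contact at about 73°. Then I'll rest and check that the finger moves freely from there.

```bash
python3 - <<'E'
from h import *
p,o=pose(61); robot.line_to(p,.02,rotation=o); robot.pause(.8)
print(robot.observe()["ft_force"])
c=robot.grab_frame("scene")[130:240,150:300]
cv2.imwrite("pics/c3b.png",cv2.resize(c,None,fx=5,fy=5,interpolation=cv2.INTER_CUBIC))
phi=click(61,92); print(phi)
p,o=pose(phi+1.5 if phi<90 else phi); robot.line_to(p,.02,rotation=o); robot.pause(.5)
p,o=pose(84); robot.line_to(p,.03,rotation=o)
robot.line_to([*p[:2],.26],.1); robot.pause(.3)
# swing clear to view
q=robot.observe()["q"]; robot.goto_joints([q[0]-45,*q[1:]]); robot.pause(.3)
print(robot.observe()["time"],robot.observe()["tool_pos"])
t=robot.grab_frame("top")[150:252,176:278]; cv2.imwrite("pics/fullT.png",robot.grab_frame("top"))
cv2.imwrite("pics/end.png",cv2.resize(t,(600,600),interpolation=cv2.INTER_CUBIC))
E
```

```text
[ 0.37434149  0.69079982 -0.4484464 ]
[(62.5, 0.1), (64.0, 0.3), (65.5, -0.2), (67.0, 0.5), (68.5, 0.5), (70.0, 0.6), (71.5, 0.6), (73.0, 2.8), (74.5, 3.9), (76.0, 5.0), (77.5, 4.6), (79.0, 5.3), (80.5, 4.8), (82.0, 5.8), (83.5, 4.5), (85.0, 3.4), (86.5, 2.2), (88.0, 1.0), (89.5, 0.2)] 29.3667
89.5
33.75 [ 0.41988442 -0.25587305  0.25974375]
```

View pics/end.png

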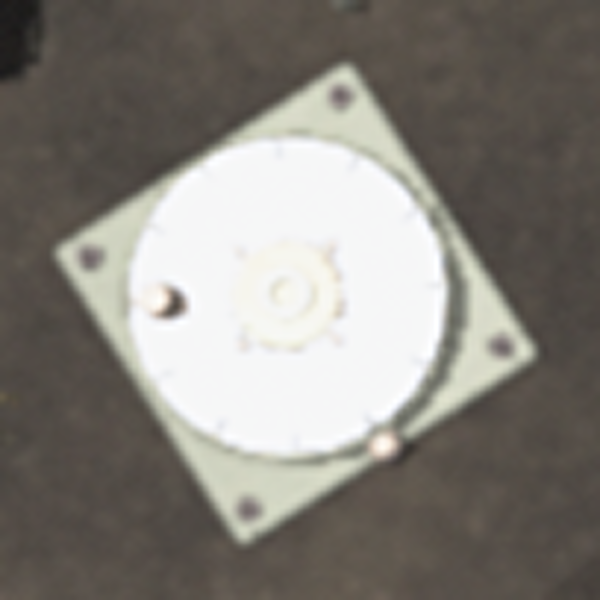

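The post is at crop (158,300), the 9 o'clock position, and the gear is centred between its pins. I'll check the angle and the bystanders numerically, then hand in.

```bash
python3 - <<'E'
from h import *
f=600/102; p=ray("top",[[176+158.5/f-.5,150+300.5/f-.5]],.098)[0,:2]-C
print("turned",(A0-np.degrees(np.arctan2(p[1],p[0])))%360,np.hypot(*p))
a=cv2.imread("pics/top0.png");b=cv2.imread("pics/fullT.png")
for n,u,v in(("flange",150,180),("shaft",346,176),("block",365,218)):
    s=np.s_[v-22:v+22,u-22:u+22]; print(n,cv2.phaseCorrelate(*[cv2.cvtColor(i[s],cv2.COLOR_BGR2GRAY).astype(np.float32) for i in(a,b)]))
robot.job_done(); print(robot.observe()["time"])
E
```

```text
turned 119.09422421578466 0.05246971522512862
flange ((0.5183927790671277, 0.4810442453365269), 0.9936398333090323)
shaft ((0.5413096385814278, 0.5057687363560959), 0.9942498866422677)
block ((0.715558379311922, 0.4886758477264692), 0.47126962355625485)
the job is handed in; nothing more can be done
the job is handed in; nothing more can be done
```

I pushed the dial clockwise four clicks, one at a time, with the shut fingertips behind the post, then lifted off, swung the hand clear and handed in. The last clock reading before that was about 34 s, against the 72 s limit. The system reports no verdict.

- **Clicks:** each push peaked at 5–6 N and dropped to 0.5 N or less at the snap. I rested 0.7 s or more after each one. After the third, the force was still at 0.5 N, so I nudged the finger 3° further and rested again. The next contact came where stop 3 predicts, so that click had seated.
- **Final angle:** the top view gives 119.1° turned, against a nominal 120°. The limit is ±4.5°. The post's radius read 52.5 mm instead of 55 mm, within what I expect from picking the pixel by eye.
- **Gear:** it looks centred between its pins; I judged this by eye only.
- **Bystanders:** image comparison gave nearly the same half-pixel shift for the flange and shaft, which I take to be an offset of the method, meaning no movement. The block read 0.7 px with a weak match, possibly because the arm's shadow changed the picture there. That is still under about 2 mm, and the hand never came down near it.

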